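# Clamp the ebony bridge blank in the folding-crank screw press

## Robot

A 6-joint arm with a two-finger parallel gripper is mounted at the origin on a cart in front of the work surface, level with it; the furniture and walls round the work are solid. World frame = base frame: x ahead of the robot, y to its left, z up, the work surface at z = 0. Lengths are in mm, angles in rad, forces in N, time in s.
With the tool pointing down it reaches from about 425 to 950 mm from the base axis. Payload 3.5 kg.
Tool frame: the origin (TCP) lies on the front face of the gripper's body, between the roots of the fingers; the fingertips stand ahead of it and the grasp point (between the pads) lies 54 mm ahead of it (r.tcp_to_tips is the z of the fingertips in the tool frame, in mm); z points along the fingers, y is the line along which they close (so a half turn about z gives the same grasp; the last joint's range is limited). The gripper opens to 85 mm and grips with 20 to 120 N. Pads are 22 mm wide; open, the fingers measure 114 mm over their backs; the gripper's body (76 mm by 85 mm) begins 54 mm behind the grasp point. The pads swing forward as they close: fully open they stand 13 mm farther back than shut.
Start: joints at [-1.32, 0.286, 1.577, -0, 1.279, -0.15], TCP at [263.376, -621.482, 303.925] pointing down, gripper open.
Joint ranges: [-2.77, 2.77], [-0.9, 2.22], [0.21, 2.48], [-1.53, 4.67], [0.24, 2.81], [-2.84, 2.84]. Speed limits (rad/s): [2.79, 2.79, 3.14, 3.14, 3.14, 3.14].

## Interface

Orientations are given as a 3x3 rotation matrix whose columns are the frame's x, y, z axes.
In Python, from workcell import r gives the robot as it stands.
- The arm moves only by the tool carry_out, never from a script. Its argument "targets" is a list of rows, each an object of numbers: "dx", "dy", "dz": the shift along the tool's x, y, z in mm; "yaw": the turn about the tool's z in rad. In form: [{"dx": .., "dy": .., "dz": .., "yaw": ..}, ...]. A call has 1 to 12 rows; each row is the pose to reach, as a shift and turn from the pose commanded when the call began, along the tool's axes at that moment; what a row does not reach only later rows make up. A row lasts 1/10 s, in which the tool goes at most 50 mm and 8.59 degrees, less where a joint would pass 70% of its speed; a pose out of reach is approached as far as the arm can. A call with a gripper value outside its range is refused whole. "hand" is the opening, from -1 (shut) to 1 (fully open), set as the call begins (left out, the last holds). The fingers move at their own pace and stop on an object; the grip force is fixed at half the most. Time passes only in rows, so rows that repeat a pose let the fingers close. It gives the time, the measured TCP pose, the force, the opening and the grip force at its end, in the units of the state.
- r.read_state(): the state, without advancing time (a new reading comes with each control period).
- r.capture(name): name is "scene" or "top"; returns the picture (384x512x3 uint8, red, green, blue); there is no depth.
- r.calibration(name): a dict with "mtx" (3x3 intrinsics, pixels), "R" (3x3) and "t" (3): a world point X has camera coordinates R X + t. Camera axes: x right, y down, z forward; pixel columns grow to the right and rows downward; lengths in mm; the calibration is good to about 2 mm. A picture is of the moment at which its call begins. calibration takes no time and is no camera call.
- r.job_done(): hands the job in; it is judged then, once.
The state is a dict: "clock": time; "joint_pos": joint angles; "dq": joint speeds; "effort": joint torques, N m; "eef_pos": TCP position; "ee_rot": TCP orientation; "contact_force": force on the tool from outside, world axes, zero at the start; "ft_torque": the same for the moment, N m; "opening": finger opening in mm; "gripper_force": force on a finger pad.
Only numpy, scipy, OpenCV 4.12 (cv2) and the standard library are available. Lean on these libraries where they do the work, as an engineer would, in place of code of your own. Each camera call takes 0.05 s, during which the arm holds its last target. There are 200 camera calls.

## Task

Push the ebony bridge blank along the bed of the blue screw press until it is fully home against the brass back stop. Swing the crank's folded red grip fully upright before you wind, then wind the crank clockwise until the screw comes up firm and the cork-faced plate holds the blank down. Leave the grip standing upright and the things round the press where they are.

Things in the scene. Friction and masses are not known exactly. Their poses are not given: they have to be found in the camera images.
- press_bed (a point): Fixed C-frame screw press, dark blue, bright bed plate. Point on top of the bed (20 mm above the bench) on the vertical screw axis. Its x axis points from the press's open front (robot's side) to its back, y left, z up. In this frame the bed spans x -70 to +115, y -75 to +75 mm; two dark rails 6 mm high, 34 mm apart, flared at the front, run along x and guide the blank.
- stop_face (a point): Middle of the front face of the brass back stop (46 mm wide, 12 mm high) on the bed, 78 mm behind the screw axis, 6 mm above the bed; the blank's rear end must meet it. Axes as press_bed. The blue column stands right behind it.
- head_top (a point): Top of the brass nut on the press's fixed head, on the screw axis, 90.5 mm above the bed; axes as press_bed. In that frame the cross-head (x -26 to +26, y -56 to +56 mm) and the head arm (y -29 to +29, x from -29 back to the column at +79) lie 57 to 85 mm above the bed.
- blank_centre (a point): Centre of the loose black ebony bridge blank, 160 x 30 x 10 mm, about 70 g; its y axis runs along its length, z up. Lies flat on the bed between the rails, 30 to 48 mm short of home. Home: centre at x -2, y 0 +-2, z +5 mm in the frame of press_bed; its front end then still stands out 12 mm beyond the bed's front edge.
- screw (a joint): Downward travel (m) of the screw, which carries crank and pressure plate. It moves only with the crank: screw = crank x 0.020 / (2 pi), so 20 mm a turn. At 0.020 the collar under the crank hub meets the brass nut and the screw is firm. The cork face of the plate is 28.5 mm minus this above the bed until it meets the 10 mm blank at 0.0185.
- plate_face (a point): Centre of the cork underside of the pressure plate (bright steel, 80 mm in x by 110 mm in y of press_bed, 14 mm thick, two bright guide rods). The plate hangs sprung under the screw: once it meets the blank it gives up to 1.5 mm while the screw goes on to its firm end, and presses with about 12 to 16 N.
- crank (a joint): Angle of the crank on the vertical screw, rad, growing clockwise seen from above. At 0 its arm points along +x of press_bed (away from the robot); starts at -0.7 to 0.7. The screw is firm at 6.283 (a full turn). Friction 0.15 N m (2 N at the grip); stays where left. Screw, crank and grip sink 20 mm per turn.
- crank_hub (a point): Top of the dark steel crank hub (36 mm across), on the screw axis, 130 mm above the bed when screw = 0; sinks with the screw. The arm is 22 mm wide, its top 1.5 mm below this point, and ends in a fork that carries the grip's hinge.
- fold (a joint): Fold angle of the crank grip, rad. 0: folded, the grip slopes from its hinge back over the arm towards the hub, free end up, 25 degrees above level. 1.134: unfolded, upright against its stop (working position). Starts at 0 to 0.2. The hinge is stiff (0.12 N m) and the grip stays where left.
- grip_hinge (a point): Hinge of the folding grip, in the fork at the end of the crank arm, 85 mm from the screw axis and 14.5 mm above crank_hub. The hinge axis is level and at right angles to the arm.
- grip_end (a point): Centre of the round free end (radius 12 mm) of the red grip, 74 mm from grip_hinge along the grip; folded, it lies about 18 mm from the screw axis and 46 mm above crank_hub.
- grip_middle (a point): Middle of the red revolving grip sleeve, on its axis, 48 mm from grip_hinge. The sleeve is 24 mm thick and 68 mm long (18 to 86 mm from the hinge) and spins freely about its own axis, so that it may be held without turning the hand.
- glue_bottle: White and orange squeeze bottle with a nozzle, 67 mm wide, 190 mm tall; stands on the bench right of the press; origin at the centre of its underside. Leave alone.
- caliper: Digital caliper, 62 x 190 x 14 mm, lying on the bench; origin at the centre of its underside. Leave alone.
- sanding_block: Brown cork sanding block, 67 x 112 x 30 mm, on the bench; origin at the centre of its underside. Leave alone.
Things that resemble listed ones, but are neither listed nor needed, are in the scene too. There is more than one size of the part that bears blank_centre; the job needs the largest.

How it is judged:
By the outcome, as a careful person would: the job done as asked, in the order asked, and still so for the second after the job is handed in, with the robot touching nothing.
It also fails if it takes over 69 s, if anything falls off the work surface, if the arm or the gripper's body presses on something with over 40 N, if the wrist force passes 120 N, or if a joint passes its speed limit or range.

## Working session

There is one attempt and no reset: what is moved stays moved. The work goes in short steps, Python scripts to look and compute and a tool call to move; the robot and the scene stay as the last step left them, time stands still between calls to the robot, and variables do not carry over. Pictures are saved under pics/ and viewed, at most 10 in all, crops included, and the job is handed in when it is done.

Besides the shell and the picture viewer there is one more tool, called after "Emit:" by a JSON object that holds its "method" and its "body", one argument or row to a line. carry_out: Moves the arm, as the interface text tells. Its arguments: {"type":"object","properties":{"targets":{"type":"array"},"hand":{"type":"number"}},"required":["targets"]}

```bash
mkdir -p pics; ls; python3 - <<'E'
from workcell import r
import cv2
for n in("scene","top"):
    im=r.capture(n); cv2.imwrite(f"pics/{n}0.png",cv2.resize(im[:,:,::-1],(800,600),interpolation=cv2.INTER_CUBIC))
    c=r.calibration(n); print(n,c["mtx"],c["R"],c["t"])
s=r.read_state(); print(s, r.tcp_to_tips)
E
```

```text
pics
scene [[434.3135791    0.         248.9595923 ]
 [  0.         434.3135791  190.24012039]
 [  0.           0.           1.        ]] [[-0.56136186 -0.8274885  -0.01164668]
 [-0.41462189  0.29340025 -0.86139711]
 [ 0.71621335 -0.47872651 -0.50779855]] [234.61537079 352.59680726 746.60779867]
top [[346.94278846   0.         253.59042724]
 [  0.         346.94278846 191.98773002]
 [  0.           0.           1.        ]] [[ 0.07290098 -0.99733396 -0.00322823]
 [-0.97688823 -0.0707536  -0.20170104]
 [ 0.20093488  0.01785783 -0.97944182]] [-127.86238394  548.09341168  889.65291066]
{'clock': 0.1, 'joint_pos': array([-1.31998886e+00,  2.87093990e-01,  1.57804437e+00,  3.04990618e-05,
        1.27859204e+00, -1.49970490e-01]), 'dq': array([-0.00092576, -0.00221411, -0.00225882, -0.00124276, -0.00068115,
        0.0011846 ]), 'effort': array([ 1.58480201e-03, -4.07292759e+01, -2.93698543e+01, -1.27182393e-04,
        3.39733859e-03,  4.96995085e-06]), 'eef_pos': array([ 263.28018721, -621.05618756,  302.66659651]), 'ee_rot': array([[ 9.20761290e-01,  3.90126125e-01, -5.02265800e-04],
       [ 3.90126293e-01, -9.20759011e-01,  2.07810597e-03],
       [ 3.48257667e-04, -2.10938662e-03, -9.99997715e-01]]), 'contact_force': array([ 0.50967641,  0.51766617, -0.6910139 ]), 'ft_torque': array([-0.000835  ,  0.00391261,  0.00439915]), 'gripper_force': 0.0, 'opening': 85.23858319895372} 72.6
```

View pics/scene0.png

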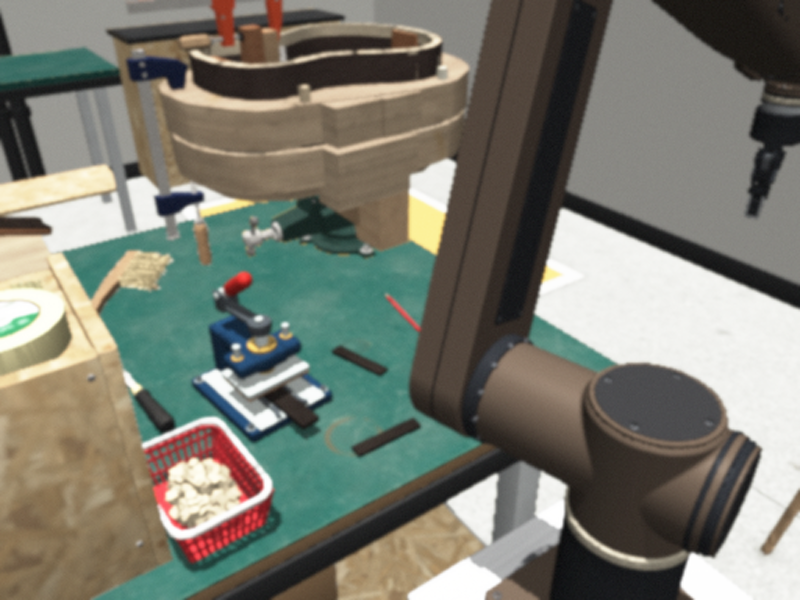

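View pics/top0.png

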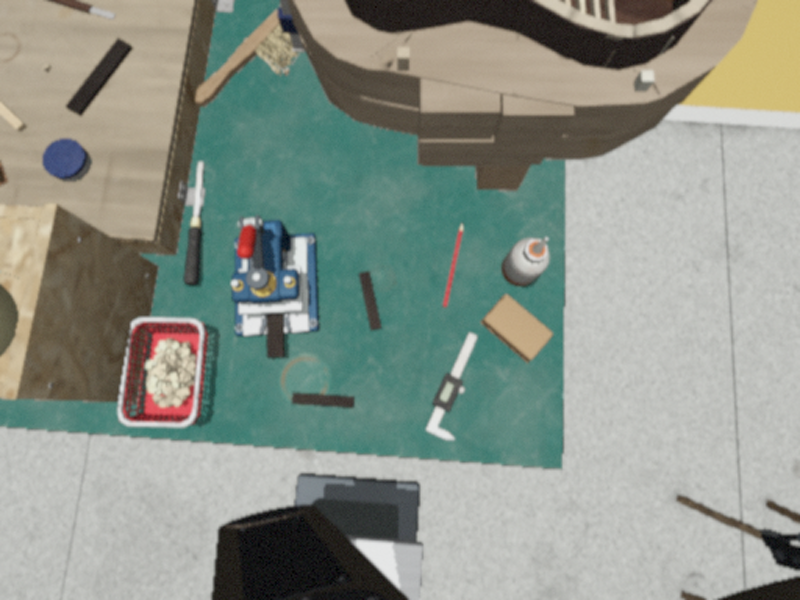

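The press is at about (275,285) in the top picture. The bed, crank and grip are visible, and the blank's front end shows at (277,345). I'll zoom in on both views.

```bash
python3 - <<'E'
from workcell import r
import cv2,numpy as np
a=r.capture("top")[130:240,135:220,::-1]; b=r.capture("scene")[165:285,110:220,::-1]
A=cv2.resize(a,None,fx=5,fy=5,interpolation=cv2.INTER_CUBIC);B=cv2.resize(b,None,fx=3.4,fy=3.4,interpolation=cv2.INTER_CUBIC)
o=np.zeros((600,800,3),np.uint8);o[:A.shape[0],:A.shape[1]]=A;o[:B.shape[0],425:425+B.shape[1]]=B[:, :375]
cv2.imwrite("pics/c1.png",o)
E
```

```text
(no output)
```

View pics/c1.png

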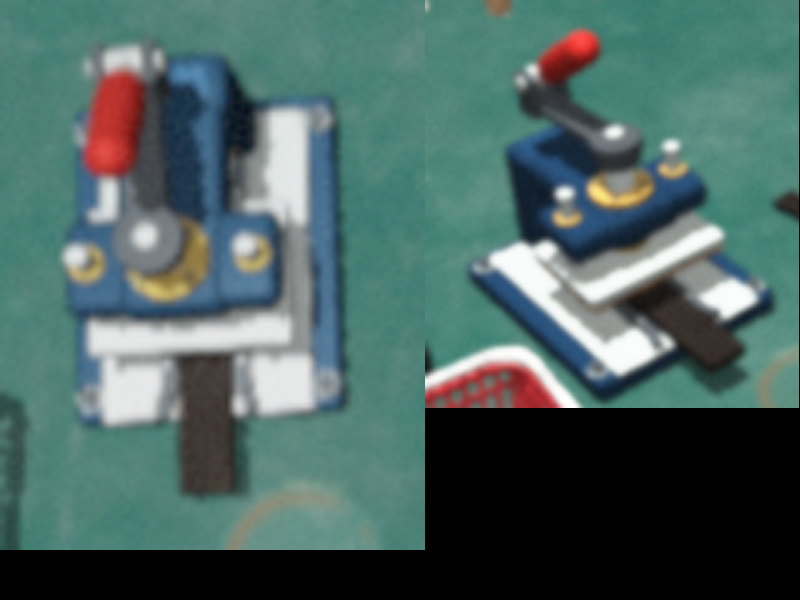

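```bash
cat > fit.py <<'E'
import numpy as np, cv2
from scipy.optimize import least_squares
from workcell import r
cal={n:r.calibration(n) for n in("scene","top")}
def proj(n,X):
    c=cal[n]; return cv2.projectPoints(np.float64(X).reshape(-1,3),cv2.Rodrigues(c["R"])[0],c["t"],c["mtx"],None)[0][:,0]
def model(p):
    x,y,yaw,cr,fo,bd=p; c,s=np.cos(yaw),np.sin(yaw); R=np.array([[c,-s,0],[s,c,0],[0,0,1]])
    d=np.array([np.cos(cr),-np.sin(cr),0]); hub=np.array([0,0,130-cr*20/2/np.pi]); e=np.deg2rad(25)+fo
    hin=hub+85*d+[0,0,14.5]; g=-np.cos(e)*d+np.sin(e)*np.array([0,0,1])
    P=dict(hub=hub,hinge=hin,end=hin+74*g,mid=hin+48*g,FL=[-70,75,0],FR=[-70,-75,0],BR=[115,-75,0],BL=[115,75,0],
      bL=[-82-bd,15,10],bR=[-82-bd,-15,10],cFL=[-26,56,57],cFR=[-26,-56,57],cBR=[26,-56,85],stop=[78,0,6])
    return {k:R@np.array(v)+[x,y,20] for k,v in P.items()}
obs=[("top",k,135+u/5-.4,130+v/5-.4) for k,u,v in [("hub",145,238),("hinge",125,60),("end",107,152),("FL",78,425),("FR",343,407),("BR",333,98),("bL",180,493),("bR",233,491),("cFL",72,313),("cFR",276,302),("cBR",272,213)]]
obs+=[("scene",k,110+(u-425)/3.4-.35,165+v/3.4-.35) for k,u,v in [("hub",614,136),("hinge",533,90),("end",582,47),("FL",603,392),("FR",773,297),("BL",470,262),("bL",707,360),("bR",744,342)]]
def res(p):
    m=model(p); return np.concatenate([(proj(n,m[k])[0]-[u,v]) for n,k,u,v in obs])
s=least_squares(res,[600,130,0,0,.1,40],loss="soft_l1")
if __name__=="__main__":
    print(s.x.round(3)); print([(o[0][0],o[1],*e.round(1)) for o,e in zip(obs,s.fun.reshape(-1,2))] if 0 else [(o[0][0],o[1],*e.round(1)) for o,e in zip(obs,res(s.x).reshape(-1,2))])
    print({k:v.round(0) for k,v in model(s.x).items()})
E
python3 fit.py
```

```text
[ 5.55563e+02  1.35166e+02  1.36000e-01 -6.38600e+00 -6.28800e+00
  2.89200e+01]
[('t', 'hub', np.float64(-2.3), np.float64(-1.2)), ('t', 'hinge', np.float64(-3.9), np.float64(-0.7)), ('t', 'end', np.float64(-0.8), np.float64(3.7)), ('t', 'FL', np.float64(-1.4), np.float64(0.6)), ('t', 'FR', np.float64(-0.7), np.float64(0.8)), ('t', 'BR', np.float64(-0.8), np.float64(-0.3)), ('t', 'bL', np.float64(-0.9), np.float64(-0.1)), ('t', 'bR', np.float64(-0.6), np.float64(-0.4)), ('t', 'cFL', np.float64(0.5), np.float64(3.2)), ('t', 'cFR', np.float64(1.8), np.float64(2.8)), ('t', 'cBR', np.float64(0.2), np.float64(-1.0)), ('s', 'hub', np.float64(0.2), np.float64(-7.8)), ('s', 'hinge', np.float64(0.9), np.float64(-11.6)), ('s', 'end', np.float64(2.4), np.float64(-1.5)), ('s', 'FL', np.float64(-0.8), np.float64(-2.7)), ('s', 'FR', np.float64(1.6), np.float64(-2.9)), ('s', 'BL', np.float64(-0.9), np.float64(-1.0)), ('s', 'bL', np.float64(0.6), np.float64(0.2)), ('s', 'bR', np.float64(0.3), np.float64(-0.4))]
{'hub': array([556., 135., 170.]), 'hinge': array([638., 155., 185.]), 'end': array([573., 139., 216.]), 'mid': array([596., 145., 205.]), 'FL': array([476., 200.,  20.]), 'FR': array([496.,  51.,  20.]), 'BR': array([680.,  76.,  20.]), 'BL': array([659., 225.,  20.]), 'bL': array([444., 135.,  30.]), 'bR': array([448., 105.,  30.]), 'cFL': array([522., 187.,  77.]), 'cFR': array([537.,  76.,  77.]), 'cBR': array([589.,  83., 105.]), 'stop': array([633., 146.,  26.])}
```

```bash
sed -i 's/loss="soft_l1")/loss="soft_l1",bounds=([400,0,-.6,-.8,-.05,25],[800,300,.6,.8,.3,55]))/' fit.py; python3 fit.py
```

```text
[ 5.57484e+02  1.35504e+02  1.36000e-01 -1.02000e-01  2.06000e-01
  3.08840e+01]
[('t', 'hub', np.float64(-0.2), np.float64(0.0)), ('t', 'hinge', np.float64(-1.6), np.float64(1.4)), ('t', 'end', np.float64(-0.4), np.float64(0.4)), ('t', 'FL', np.float64(-1.4), np.float64(-0.1)), ('t', 'FR', np.float64(-0.8), np.float64(0.2)), ('t', 'BR', np.float64(-0.9), np.float64(-1.0)), ('t', 'bL', np.float64(-1.0), np.float64(-0.1)), ('t', 'bR', np.float64(-0.6), np.float64(-0.4)), ('t', 'cFL', np.float64(0.5), np.float64(2.5)), ('t', 'cFR', np.float64(1.8), np.float64(2.1)), ('t', 'cBR', np.float64(0.2), np.float64(-1.7)), ('s', 'hub', np.float64(0.6), np.float64(-0.7)), ('s', 'hinge', np.float64(1.6), np.float64(-4.7)), ('s', 'end', np.float64(0.1), np.float64(-0.3)), ('s', 'FL', np.float64(-1.3), np.float64(-3.1)), ('s', 'FR', np.float64(1.1), np.float64(-3.3)), ('s', 'BL', np.float64(-1.3), np.float64(-1.3)), ('s', 'bL', np.float64(0.5), np.float64(0.2)), ('s', 'bR', np.float64(0.3), np.float64(-0.4))]
{'hub': array([557., 136., 150.]), 'hinge': array([640., 156., 165.]), 'end': array([582., 142., 209.]), 'mid': array([603., 146., 194.]), 'FL': array([478., 200.,  20.]), 'FR': array([498.,  52.,  20.]), 'BR': array([682.,  77.,  20.]), 'BL': array([661., 225.,  20.]), 'bL': array([444., 135.,  30.]), 'bR': array([448., 105.,  30.]), 'cFL': array([524., 187.,  77.]), 'cFR': array([539.,  77.,  77.]), 'cBR': array([591.,  84., 105.]), 'stop': array([635., 146.,  26.])}
```

```bash
cat > to.py <<'E'
# usage: to.py "x,y,z,ang" ... ; offsets from the present pose in tool axes (ang = world heading of tool x)
import sys,numpy as np
from workcell import r
s=r.read_state(); R=np.array(s["ee_rot"]); p=np.array(s["eef_pos"]); a0=np.arctan2(R[1,0],R[0,0])
print(s["clock"],p.round(1),round(a0,3),np.round(s["contact_force"],1),s["opening"])
for t in sys.argv[1:]:
    x,y,z,a=map(float,t.split(",")); d=R.T@(np.array([x,y,z])-p); print(t,d.round(1),round((a0-a+np.pi)%(2*np.pi)-np.pi,3))
E
python3 to.py 520,-300,304,.4 425,117,304,.136
```

```text
0.2 [ 263.3 -621.2  303.1] 0.401 [ 0.7 -0.3 -0.9] 85.3805881104099
520,-300,304,.4 [ 361.7 -195.6   -0.6] 0.001
425,117,304,.136 [ 4.369e+02 -6.166e+02  1.000e-01] 0.265
```

Emit:
{"method": "carry_out", "body": {
  "targets": [
    {"dx": 362,"dy": -196,"dz": 0,"yaw": 0.13},
    {"dx": 362,"dy": -196,"dz": 0,"yaw": 0.13},
    {"dx": 362,"dy": -196,"dz": 0,"yaw": 0.13},
    {"dx": 362,"dy": -196,"dz": 0,"yaw": 0.13},
    {"dx": 362,"dy": -196,"dz": 0,"yaw": 0.13},
    {"dx": 362,"dy": -196,"dz": 0,"yaw": 0.13},
    {"dx": 362,"dy": -196,"dz": 0,"yaw": 0.265},
    {"dx": 362,"dy": -196,"dz": 0,"yaw": 0.265},
    {"dx": 362,"dy": -196,"dz": 0,"yaw": 0.265},
    {"dx": 362,"dy": -196,"dz": 0,"yaw": 0.265},
    {"dx": 362,"dy": -196,"dz": 0,"yaw": 0.265}
  ],
  "hand": -1
}}

```text
clock: 1.3
eef_pos: [519.8, -300.4, 303.7]
ee_rot: [[0.991, 0.135, -0.001], [0.135, -0.991, -0.0], [-0.001, 0.0, -1.0]]
contact_force: [0.1, 0.5, -0.1]
opening: -0.3
gripper_force: 0.0
```

```bash
python3 to.py 425,117,304,.136
```

```text
1.3 [ 519.8 -300.4  303.7] 0.136 [ 0.1  0.5 -0.1] -0.2761345739792149
425,117,304,.136 [-3.740e+01 -4.264e+02 -4.000e-01] -0.0
```

Emit:
{"method": "carry_out", "body": {
  "targets": [
    {"dx": -37,"dy": -426,"dz": 0,"yaw": 0},
    {"dx": -37,"dy": -426,"dz": 0,"yaw": 0},
    {"dx": -37,"dy": -426,"dz": 0,"yaw": 0},
    {"dx": -37,"dy": -426,"dz": 0,"yaw": 0},
    {"dx": -37,"dy": -426,"dz": 0,"yaw": 0},
    {"dx": -37,"dy": -426,"dz": 0,"yaw": 0},
    {"dx": -37,"dy": -426,"dz": 0,"yaw": 0},
    {"dx": -37,"dy": -426,"dz": 0,"yaw": 0},
    {"dx": -37,"dy": -426,"dz": 0,"yaw": 0},
    {"dx": -37,"dy": -426,"dz": 0,"yaw": 0},
    {"dx": -37,"dy": -426,"dz": 0,"yaw": 0}
  ]
}}

```text
clock: 2.4
eef_pos: [426.1, 116.2, 304.0]
ee_rot: [[0.991, 0.135, 0.0], [0.135, -0.991, -0.001], [0.0, 0.001, -1.0]]
contact_force: [0.3, -1.0, -0.3]
opening: -0.2
gripper_force: 0.0
```

Emit:
{"method": "carry_out", "body": {
  "targets": [
    {"dx": -4,"dy": 0,"dz": 50,"yaw": 0},
    {"dx": -4,"dy": 0,"dz": 100,"yaw": 0},
    {"dx": -4,"dy": 0,"dz": 140,"yaw": 0},
    {"dx": -4,"dy": 0,"dz": 160,"yaw": 0},
    {"dx": -4,"dy": 0,"dz": 170,"yaw": 0},
    {"dx": -4,"dy": 0,"dz": 170,"yaw": 0}
  ]
}}

```text
clock: 3.0
eef_pos: [421.8, 115.3, 132.9]
ee_rot: [[0.991, 0.133, -0.003], [0.133, -0.991, -0.0], [-0.003, -0.0, -1.0]]
contact_force: [0.5, -0.9, 0.5]
opening: 0.1
gripper_force: 0.0
```

```bash
python3 to.py 423,117,88,.136; python3 - <<'E'
from workcell import r
import cv2,numpy as np
a=r.capture("top")[150:270,135:225,::-1]; b=r.capture("scene")[165:300,110:240,::-1]
A=cv2.resize(a,None,fx=4.4,fy=4.4,interpolation=cv2.INTER_CUBIC);B=cv2.resize(b,None,fx=3.1,fy=3.1,interpolation=cv2.INTER_CUBIC)
o=np.zeros((600,800,3),np.uint8);o[:A.shape[0],:A.shape[1]]=A;o[:B.shape[0],397:397+B.shape[1]]=B[:,:403]
cv2.imwrite("pics/c2.png",o)
E
```

```text
3.0 [421.8 115.3 132.9] 0.133 [ 0.5 -0.9  0.5] 0.11860993601105711
423,117,88,.136 [ 1.5 -1.6 44.9] -0.003
```

View pics/c2.png

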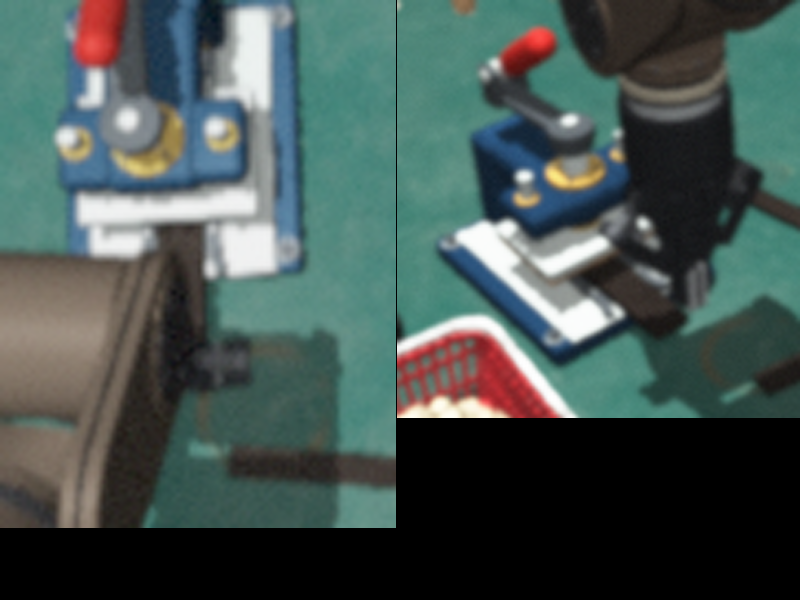

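The picture shows the shut fingertips just in front of the blank's end, at about (690,290) in the right half. I'll lower them and then push.

Emit:
{"method": "carry_out", "body": {
  "targets": [
    {"dx": 0,"dy": -1.5,"dz": 20,"yaw": 0},
    {"dx": 0,"dy": -1.5,"dz": 40,"yaw": 0},
    {"dx": 0,"dy": -1.5,"dz": 45,"yaw": 0},
    {"dx": 0,"dy": -1.5,"dz": 45,"yaw": 0}
  ]
}}

```text
clock: 3.5
eef_pos: [422.2, 118.1, 89.5]
ee_rot: [[0.991, 0.135, 0.001], [0.135, -0.991, -0.0], [0.001, 0.0, -1.0]]
contact_force: [-0.4, 0.0, 0.3]
opening: 0.2
gripper_force: 0.0
```

Emit:
{"method": "carry_out", "body": {
  "targets": [
    {"dx": 5,"dy": 0,"dz": 0,"yaw": 0},
    {"dx": 9,"dy": 0,"dz": 0,"yaw": 0},
    {"dx": 13,"dy": 0,"dz": 0,"yaw": 0},
    {"dx": 17,"dy": 0,"dz": 0,"yaw": 0},
    {"dx": 21,"dy": 0,"dz": 0,"yaw": 0},
    {"dx": 25,"dy": 0,"dz": 0,"yaw": 0},
    {"dx": 29,"dy": 0,"dz": 0,"yaw": 0},
    {"dx": 32,"dy": 0,"dz": 0,"yaw": 0},
    {"dx": 35,"dy": 0,"dz": 0,"yaw": 0},
    {"dx": 35,"dy": 0,"dz": 0,"yaw": 0}
  ]
}}

```text
clock: 4.5
eef_pos: [456.9, 123.0, 89.0]
ee_rot: [[0.991, 0.135, 0.001], [0.135, -0.991, 0.0], [0.001, 0.0, -1.0]]
contact_force: [0.0, 0.9, -0.5]
opening: -0.2
gripper_force: 0.0
```

```bash
python3 to.py 455,121,88,.136
```

```text
4.5 [456.9 123.   89. ] 0.136 [ 0.   0.9 -0.5] -0.1815159127835733
455,121,88,.136 [-2.2  1.7  1. ] -0.0
```

Emit:
{"method": "carry_out", "body": {
  "targets": [
    {"dx": 2,"dy": 0,"dz": 0,"yaw": 0},
    {"dx": 4,"dy": 0,"dz": 0,"yaw": 0},
    {"dx": 6,"dy": 0,"dz": 0,"yaw": 0},
    {"dx": 6,"dy": 0,"dz": 0,"yaw": 0}
  ]
}}

```text
clock: 4.9
eef_pos: [462.7, 123.8, 89.0]
ee_rot: [[0.991, 0.135, 0.001], [0.135, -0.991, 0.0], [0.001, 0.0, -1.0]]
contact_force: [0.3, -0.4, -0.0]
opening: 0.1
gripper_force: 0.0
```

Emit:
{"method": "carry_out", "body": {
  "targets": [
    {"dx": 1,"dy": 0,"dz": 0,"yaw": 0},
    {"dx": 2,"dy": 0,"dz": 0,"yaw": 0},
    {"dx": 2,"dy": 0,"dz": 0,"yaw": 0}
  ]
}}

```text
clock: 5.2
eef_pos: [464.5, 124.1, 89.0]
ee_rot: [[0.991, 0.135, 0.0], [0.135, -0.991, 0.0], [0.0, 0.0, -1.0]]
contact_force: [-0.2, -0.3, 0.2]
opening: -0.0
gripper_force: 0.1
```

Emit:
{"method": "carry_out", "body": {
  "targets": [
    {"dx": 1,"dy": 0,"dz": 0,"yaw": 0},
    {"dx": 2,"dy": 0,"dz": 0,"yaw": 0},
    {"dx": 2,"dy": 0,"dz": 0,"yaw": 0}
  ]
}}

```text
clock: 5.5
eef_pos: [466.4, 124.3, 88.9]
ee_rot: [[0.991, 0.135, 0.0], [0.135, -0.991, 0.0], [0.0, 0.0, -1.0]]
contact_force: [-0.1, -0.8, 0.6]
opening: 0.2
gripper_force: 0.1
```

Emit:
{"method": "carry_out", "body": {
  "targets": [
    {"dx": 1,"dy": 0,"dz": 0,"yaw": 0},
    {"dx": 2,"dy": 0,"dz": 0,"yaw": 0},
    {"dx": 2,"dy": 0,"dz": 0,"yaw": 0}
  ]
}}

```text
clock: 5.8
eef_pos: [466.8, 124.5, 88.5]
ee_rot: [[0.991, 0.136, -0.005], [0.136, -0.991, -0.001], [-0.005, -0.0, -1.0]]
contact_force: [-5.6, -2.0, 5.0]
opening: 0.0
gripper_force: 3.0
```

Emit:
{"method": "carry_out", "body": {
  "targets": [
    {"dx": 1,"dy": 0,"dz": 0,"yaw": 0},
    {"dx": 2,"dy": 0,"dz": 0,"yaw": 0},
    {"dx": 2,"dy": 0,"dz": 0,"yaw": 0}
  ]
}}

```text
clock: 6.1
eef_pos: [467.2, 124.6, 88.1]
ee_rot: [[0.991, 0.136, -0.011], [0.136, -0.991, -0.001], [-0.011, -0.0, -1.0]]
contact_force: [-10.0, -1.8, 8.1]
opening: 0.1
gripper_force: 5.3
```

```bash
python3 - <<'E'
from workcell import r
import cv2,numpy as np
b=r.capture("scene")[190:290,110:235,::-1]
cv2.imwrite("pics/c3.png",cv2.resize(b,None,fx=6,fy=6,interpolation=cv2.INTER_CUBIC))
E
```

```text
(no output)
```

View pics/c3.png

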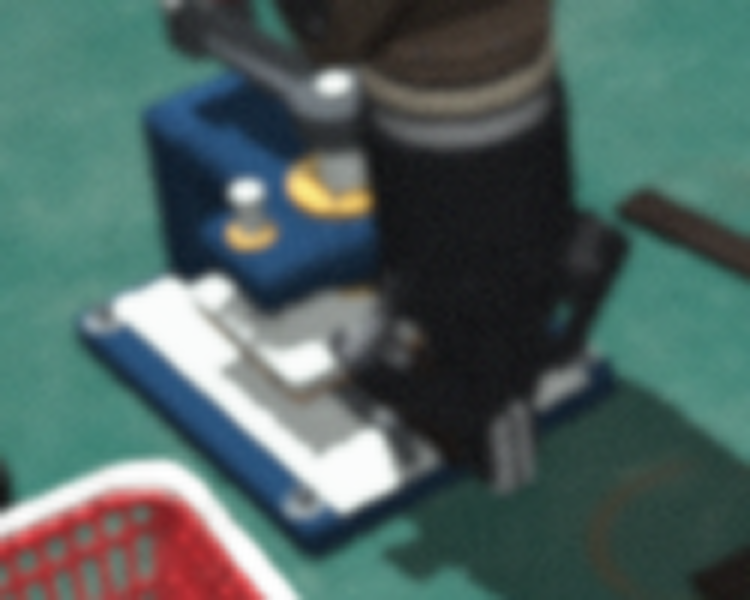

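The push came up firm at TCP x≈467, where I expected home. I'll back off, lift, and check.

Emit:
{"method": "carry_out", "body": {
  "targets": [
    {"dx": -8,"dy": 0,"dz": 0,"yaw": 0},
    {"dx": -20,"dy": 0,"dz": 0,"yaw": 0},
    {"dx": -25,"dy": 0,"dz": 0,"yaw": 0},
    {"dx": -25,"dy": 0,"dz": -40,"yaw": 0},
    {"dx": -25,"dy": 0,"dz": -90,"yaw": 0},
    {"dx": -25,"dy": 0,"dz": -140,"yaw": 0},
    {"dx": -25,"dy": 0,"dz": -190,"yaw": 0},
    {"dx": -25,"dy": -60,"dz": -220,"yaw": 0},
    {"dx": -25,"dy": -110,"dz": -220,"yaw": 0},
    {"dx": -25,"dy": -110,"dz": -220,"yaw": 0}
  ]
}}

```text
clock: 7.15
eef_pos: [430.2, 233.4, 311.3]
ee_rot: [[0.99, 0.138, 0.005], [0.138, -0.99, 0.003], [0.005, -0.002, -1.0]]
contact_force: [0.5, -1.0, -0.5]
opening: -0.2
gripper_force: 0.0
```

```bash
python3 to.py 500,122,310,.2; python3 - <<'E'
from workcell import r
import cv2,numpy as np
a=r.capture("top")[125:245,135:225,::-1]; b=r.capture("scene")[165:300,110:240,::-1]
A=cv2.resize(a,None,fx=4.4,fy=4.4,interpolation=cv2.INTER_CUBIC);B=cv2.resize(b,None,fx=3.1,fy=3.1,interpolation=cv2.INTER_CUBIC)
o=np.zeros((600,800,3),np.uint8);o[:A.shape[0],:A.shape[1]]=A;o[:B.shape[0],397:397+B.shape[1]]=B[:,:403]
cv2.imwrite("pics/c4.png",o)
E
```

```text
7.15 [430.2 233.4 311.3] 0.138 [ 0.5 -1.  -0.5] -0.16500709231148922
500,122,310,.2 [ 53.7 119.9   1.3] -0.062
```

View pics/c4.png

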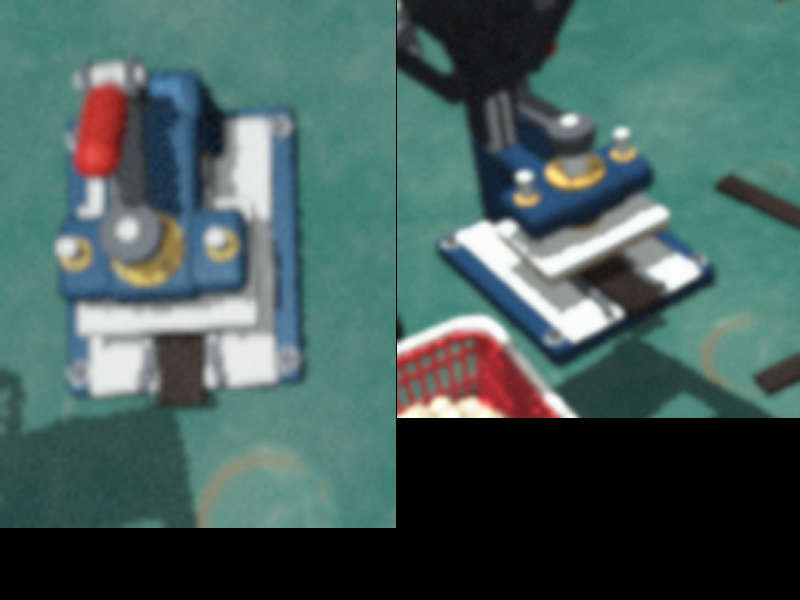

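The blank now sits between the rails with its front end at about (182,403) in the left half, just proud of the bed. I'll check that against the predicted home position.

```bash
python3 - <<'E'
from fit import *
p=s.x.copy(); 
for bd in(0,5): 
    p[5]=bd; m=model(p); print(bd,[((proj("top",m[k])[0]-[135,125]+.4)*4.4).round(0) for k in("bL","bR","FL","FR")],[((proj("scene",m[k])[0]-[110,165]+.35)*3.1+[397,0]).round(0) for k in("bL","bR")])
E
python3 to.py 540,131,320,.238 
```

```text
0 [array([153., 406.]), array([201., 403.]), array([ 62., 396.]), array([298., 381.])] [array([632., 309.]), array([664., 291.])]
5 [array([154., 414.]), array([201., 411.]), array([ 62., 396.]), array([298., 381.])] [array([635., 312.]), array([668., 294.])]
7.25 [430.1 232.2 309.7] 0.139 [ 0.1 -0.6 -0.6] 0.3345659824039293
540,131,320,.238 [ 94.8 115.5 -10.2] -0.099
```

Emit:
{"method": "carry_out", "body": {
  "targets": [
    {"dx": 30,"dy": 40,"dz": 0,"yaw": 0},
    {"dx": 60,"dy": 80,"dz": 0,"yaw": -0.1},
    {"dx": 85,"dy": 116,"dz": 0,"yaw": -0.1},
    {"dx": 85,"dy": 116,"dz": 0,"yaw": -0.1},
    {"dx": 85,"dy": 116,"dz": 0,"yaw": -0.1}
  ]
}}

```text
clock: 7.75
eef_pos: [530.6, 125.3, 308.1]
ee_rot: [[0.973, 0.231, -0.002], [0.231, -0.973, 0.0], [-0.002, -0.0, -1.0]]
contact_force: [-1.2, 0.6, 0.1]
opening: 0.2
gripper_force: 0.0
```

```bash
python3 to.py 543,132,266,.238 550,134,266,.238 617,150,276,.238
```

```text
7.75 [530.6 125.3 308.1] 0.233 [-1.2  0.6  0.1] 0.21152137538660906
543,132,266,.238 [13.6 -3.6 42.1] -0.005
550,134,266,.238 [20.9 -4.  42.1] -0.005
617,150,276,.238 [89.8 -4.1 32. ] -0.005
```

Emit:
{"method": "carry_out", "body": {
  "targets": [
    {"dx": 8,"dy": -4,"dz": 20,"yaw": 0},
    {"dx": 8,"dy": -4,"dz": 40,"yaw": 0},
    {"dx": 12,"dy": -4,"dz": 42,"yaw": 0},
    {"dx": 18,"dy": -4,"dz": 42,"yaw": 0},
    {"dx": 24,"dy": -4,"dz": 42,"yaw": 0},
    {"dx": 30,"dy": -4,"dz": 42,"yaw": 0},
    {"dx": 35,"dy": -4,"dz": 41,"yaw": 0},
    {"dx": 40,"dy": -4,"dz": 40,"yaw": 0},
    {"dx": 40,"dy": -4,"dz": 40,"yaw": 0}
  ]
}}

```text
clock: 8.65
eef_pos: [564.4, 139.6, 269.7]
ee_rot: [[0.972, 0.235, -0.02], [0.235, -0.972, -0.004], [-0.02, -0.0, -1.0]]
contact_force: [-20.6, -4.1, 11.5]
opening: -0.1
gripper_force: 10.7
```

Emit:
{"method": "carry_out", "body": {
  "targets": [
    {"dx": 6,"dy": 0,"dz": -2,"yaw": 0},
    {"dx": 12,"dy": 0,"dz": -4,"yaw": 0},
    {"dx": 18,"dy": 0,"dz": -6,"yaw": 0},
    {"dx": 24,"dy": 0,"dz": -7,"yaw": 0},
    {"dx": 30,"dy": 0,"dz": -8,"yaw": 0},
    {"dx": 35,"dy": 0,"dz": -8,"yaw": 0},
    {"dx": 40,"dy": 0,"dz": -8,"yaw": 0},
    {"dx": 40,"dy": 0,"dz": -8,"yaw": 0}
  ]
}}

```text
clock: 9.45
eef_pos: [608.0, 149.7, 276.4]
ee_rot: [[0.972, 0.234, -0.0], [0.234, -0.972, 0.0], [-0.0, -0.0, -1.0]]
contact_force: [-0.0, -0.3, 0.5]
opening: -0.2
gripper_force: 0.2
```

```bash
python3 to.py 617,150,276,.238
```

```text
9.45 [608.  149.7 276.4] 0.236 [-0.  -0.3  0.5] -0.19223963696303253
617,150,276,.238 [8.8 1.8 0.4] -0.002
```

```bash
python3 - <<'E'
from workcell import r
import cv2,numpy as np
a=r.capture("top")[125:245,135:225,::-1]; b=r.capture("scene")[135:270,110:240,::-1]
A=cv2.resize(a,None,fx=4.4,fy=4.4,interpolation=cv2.INTER_CUBIC);B=cv2.resize(b,None,fx=3.1,fy=3.1,interpolation=cv2.INTER_CUBIC)
o=np.zeros((600,800,3),np.uint8);o[:A.shape[0],:A.shape[1]]=A;o[:B.shape[0],397:397+B.shape[1]]=B[:,:403]
cv2.imwrite("pics/c5.png",o)
E
```

```text
(no output)
```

View pics/c5.png

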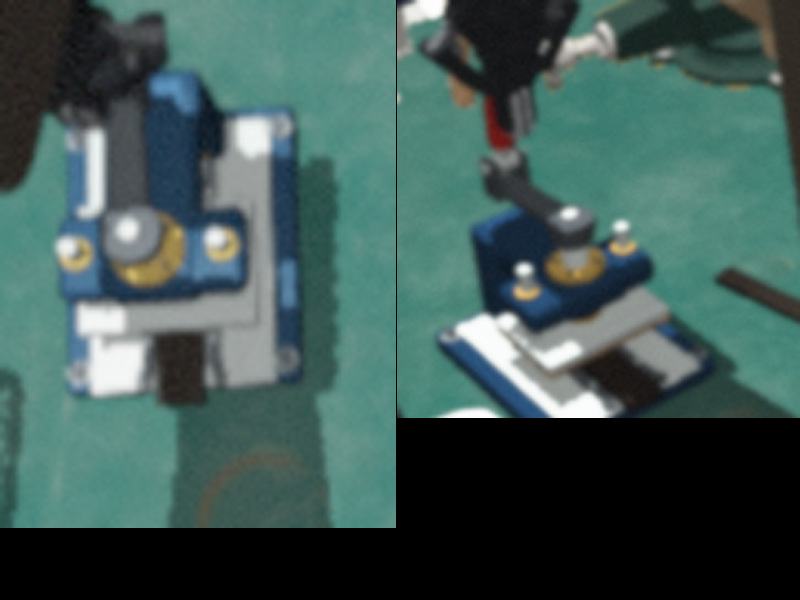

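The grip is nearly upright, with the fingers on its hub side at about (520,110) in the right half. I'll push it on to its stop.

Emit:
{"method": "carry_out", "body": {
  "targets": [
    {"dx": 4,"dy": 0,"dz": 0,"yaw": 0},
    {"dx": 7,"dy": 0,"dz": 0,"yaw": 0},
    {"dx": 10,"dy": 0,"dz": 0,"yaw": 0},
    {"dx": 10,"dy": 0,"dz": 0,"yaw": 0}
  ]
}}

```text
clock: 9.95
eef_pos: [617.5, 152.0, 276.9]
ee_rot: [[0.972, 0.234, 0.0], [0.234, -0.972, 0.0], [0.0, -0.0, -1.0]]
contact_force: [-1.5, -0.3, 1.9]
opening: -0.1
gripper_force: 0.3
```

Emit:
{"method": "carry_out", "body": {
  "targets": [
    {"dx": 2,"dy": 0,"dz": 0,"yaw": 0},
    {"dx": 3,"dy": 0,"dz": 0,"yaw": 0},
    {"dx": 3,"dy": 0,"dz": 0,"yaw": 0}
  ]
}}

```text
clock: 10.25
eef_pos: [619.5, 152.6, 276.9]
ee_rot: [[0.972, 0.234, -0.003], [0.234, -0.972, -0.001], [-0.003, -0.0, -1.0]]
contact_force: [-4.8, -1.5, 2.1]
opening: 0.0
gripper_force: 2.4
```

Emit:
{"method": "carry_out", "body": {
  "targets": [
    {"dx": 2,"dy": 0,"dz": 0,"yaw": 0},
    {"dx": 3,"dy": 0,"dz": 0,"yaw": 0},
    {"dx": 3,"dy": 0,"dz": 0,"yaw": 0}
  ]
}}

```text
clock: 10.55
eef_pos: [620.8, 153.0, 276.9]
ee_rot: [[0.972, 0.234, -0.009], [0.234, -0.972, -0.002], [-0.009, -0.0, -1.0]]
contact_force: [-11.2, -2.9, 6.8]
opening: 0.0
gripper_force: 5.7
```

Emit:
{"method": "carry_out", "body": {
  "targets": [
    {"dx": -8,"dy": 0,"dz": 0,"yaw": 0},
    {"dx": -15,"dy": 0,"dz": 0,"yaw": 0},
    {"dx": -15,"dy": 0,"dz": -40,"yaw": 0},
    {"dx": -15,"dy": 0,"dz": -75,"yaw": 0},
    {"dx": -10,"dy": 0,"dz": -75,"yaw": 0},
    {"dx": -10,"dy": 0,"dz": -75,"yaw": 0}
  ]
}}

```text
clock: 11.15
eef_pos: [613.9, 151.1, 353.3]
ee_rot: [[0.972, 0.234, 0.004], [0.234, -0.972, 0.001], [0.004, 0.0, -1.0]]
contact_force: [-0.1, -0.1, -0.8]
opening: 0.2
gripper_force: 0.0
```

Emit:
{"method": "carry_out", "body": {
  "targets": [
    {"dx": -60,"dy": 0,"dz": 0,"yaw": 0},
    {"dx": -100,"dy": 0,"dz": 0,"yaw": 0},
    {"dx": -140,"dy": 0,"dz": 0,"yaw": 0},
    {"dx": -140,"dy": 0,"dz": 0,"yaw": 0}
  ],
  "hand": 1
}}

```text
clock: 11.55
eef_pos: [472.4, 118.0, 348.3]
ee_rot: [[0.972, 0.234, -0.006], [0.234, -0.972, -0.0], [-0.006, -0.001, -1.0]]
contact_force: [0.8, -0.1, 0.5]
opening: 58.0
gripper_force: 0.0
```

```bash
python3 to.py 641,157,350,.238; python3 - <<'E'
from workcell import r
import cv2,numpy as np
a=r.capture("top")[125:245,135:225,::-1]; b=r.capture("scene")[135:270,110:240,::-1]
A=cv2.resize(a,None,fx=4.4,fy=4.4,interpolation=cv2.INTER_CUBIC);B=cv2.resize(b,None,fx=3.1,fy=3.1,interpolation=cv2.INTER_CUBIC)
o=np.zeros((600,800,3),np.uint8);o[:A.shape[0],:A.shape[1]]=A;o[:B.shape[0],397:397+B.shape[1]]=B[:,:403]
cv2.imwrite("pics/c6.png",o)
E
```

```text
11.55 [472.4 118.  348.3] 0.236 [ 0.8 -0.1  0.5] 57.98811097373302
641,157,350,.238 [173.    1.5  -2.8] -0.002
```

View pics/c6.png

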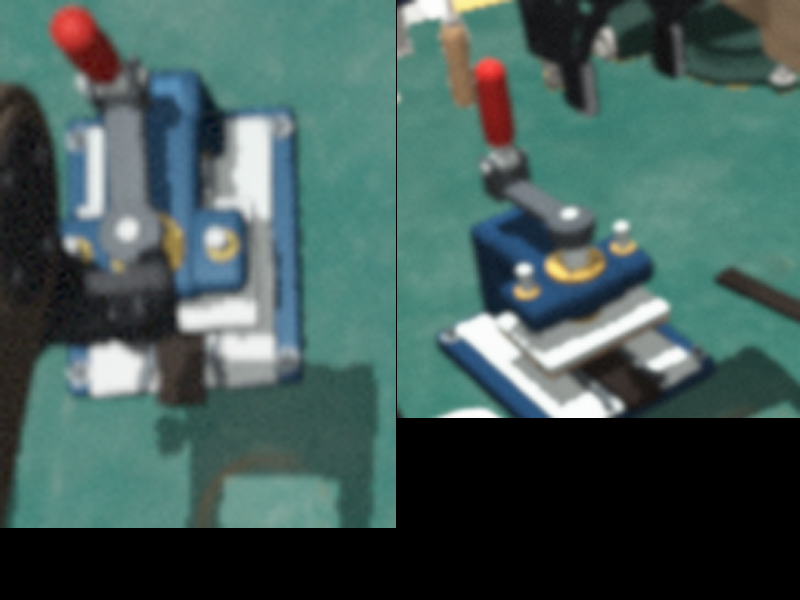

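The grip stands upright, with its end at (73,28) in the left half and (490,71) in the right. I'll triangulate the hub and the grip end.

```bash
python3 - <<'E'
from fit import *
P={n:cal[n]["mtx"]@np.c_[cal[n]["R"],cal[n]["t"]] for n in cal}
for k,(a,b) in dict(end=((73,29),(490,72)),hub=((128,231),(571,214)),hinge=((117,80),(503,165))).items():
    t=np.array([135+a[0]/4.4-.4,125+a[1]/4.4-.4]);q=np.array([110+(b[0]-397)/3.1-.35,135+b[1]/3.1-.35])
    X=cv2.triangulatePoints(P["top"],P["scene"],t,q)[:,0];X=X[:3]/X[3];print(k,X.round(1),(proj("top",X)[0]-t).round(1),(proj("scene",X)[0]-q).round(1))
E
python3 to.py 641,157,350,.238
```

```text
end [642.5 151.7 239.1] [-0.3 -0.3] [0.2 0.1]
hub [558.2 135.1 150.5] [-0.1 -0.1] [0.1 0. ]
hinge [644.9 151.6 156.8] [-0.5 -0.4] [0.4 0.1]
11.65 [476.2 118.2 350.5] 0.236 [0.4 0.6 1.1] 72.0177638621584
641,157,350,.238 [169.3   0.8   0.3] -0.002
```

Emit:
{"method": "carry_out", "body": {
  "targets": [
    {"dx": 45,"dy": 4.5,"dz": 0,"yaw": 0},
    {"dx": 90,"dy": 4.5,"dz": 0,"yaw": 0.03},
    {"dx": 135,"dy": 4.5,"dz": 0,"yaw": 0.03},
    {"dx": 168,"dy": 4.5,"dz": 0,"yaw": 0.03},
    {"dx": 168,"dy": 4.5,"dz": 0,"yaw": 0.03},
    {"dx": 168,"dy": 4.5,"dz": 25,"yaw": 0.03},
    {"dx": 168,"dy": 4.5,"dz": 50,"yaw": 0.03},
    {"dx": 168,"dy": 4.5,"dz": 68,"yaw": 0.03},
    {"dx": 168,"dy": 4.5,"dz": 68,"yaw": 0.03}
  ]
}}

```text
clock: 12.55
eef_pos: [640.1, 153.1, 279.0]
ee_rot: [[0.979, 0.204, -0.008], [0.204, -0.979, -0.001], [-0.008, -0.001, -1.0]]
contact_force: [-1.2, 0.2, 0.4]
opening: 85.4
gripper_force: 0.0
```

Emit:
{"method": "carry_out", "body": {
  "targets": [
    {"dx": 0,"dy": 0,"dz": 0,"yaw": 0},
    {"dx": 0,"dy": 0,"dz": 0,"yaw": 0},
    {"dx": 0,"dy": 0,"dz": 0,"yaw": 0},
    {"dx": 0,"dy": 0,"dz": 0,"yaw": 0},
    {"dx": 0,"dy": 0,"dz": 0,"yaw": 0},
    {"dx": 0,"dy": 0,"dz": 0,"yaw": 0}
  ],
  "hand": -1
}}

```text
clock: 13.15
eef_pos: [641.9, 153.1, 285.4]
ee_rot: [[0.979, 0.204, 0.002], [0.204, -0.979, -0.0], [0.002, 0.001, -1.0]]
contact_force: [-0.5, -1.3, 2.8]
opening: 22.4
gripper_force: 58.7
```

```bash
python3 to.py; python3 -c "
from workcell import r; print(r.read_state()['ft_torque'],r.read_state()['joint_pos'])"
```

```text
13.15 [641.9 153.1 285.4] 0.206 [-0.5 -1.3  2.8] 22.408982041015452
[-0.08485238  0.08466576  0.04418308] [ 8.06985238e-02  2.67396327e-01  1.63429032e+00 -2.56438118e-04
  1.23766845e+00  1.44582885e+00]
```

The grip is held: the opening is 22.4 mm and the pad force 59 N. Next I'll work out the circle for winding.

```bash
cat > wind.py <<'E'
import sys,json,numpy as np
from workcell import r
C=np.array([558,135.3]); s=r.read_state(); R=np.array(s["ee_rot"]); p=np.array(s["eef_pos"])
t0=np.arctan2(*(p[:2]-C)[::-1]); step,n=float(sys.argv[1]),int(sys.argv[2])
print(s["clock"],p.round(1),"heading",round(t0,3),"crank",round((.136-t0)%(2*np.pi),3),"rad",np.hypot(*(p[:2]-C)).round(1),np.round(s["contact_force"],1),s["opening"])
rows=[]
for i in range(1,n+1):
    t=t0-i*step; d=R.T@(np.r_[C+85.3*np.array([np.cos(t),np.sin(t)]),p[2]-i*step*20/2/np.pi]-p)
    rows.append(dict(dx=round(d[0],0),dy=round(d[1],0),dz=round(i*step*20/2/np.pi,1),yaw=0))
print(json.dumps(rows))
E
python3 wind.py .17 12
```

```text
13.15 [641.9 153.1 285.4] heading 0.209 crank 6.21 rad 85.8 [-0.5 -1.3  2.8] 22.408982041015452
[{"dx": -2.0, "dy": 14.0, "dz": 0.5, "yaw": 0}, {"dx": -5.0, "dy": 28.0, "dz": 1.1, "yaw": 0}, {"dx": -11.0, "dy": 42.0, "dz": 1.6, "yaw": 0}, {"dx": -19.0, "dy": 54.0, "dz": 2.2, "yaw": 0}, {"dx": -29.0, "dy": 64.0, "dz": 2.7, "yaw": 0}, {"dx": -41.0, "dy": 73.0, "dz": 3.2, "yaw": 0}, {"dx": -54.0, "dy": 79.0, "dz": 3.8, "yaw": 0}, {"dx": -68.0, "dy": 84.0, "dz": 4.3, "yaw": 0}, {"dx": -82.0, "dy": 85.0, "dz": 4.9, "yaw": 0}, {"dx": -97.0, "dy": 85.0, "dz": 5.4, "yaw": 0}, {"dx": -111.0, "dy": 82.0, "dz": 6.0, "yaw": 0}, {"dx": -124.0, "dy": 76.0, "dz": 6.5, "yaw": 0}]
```

Emit:
{"method": "carry_out", "body": {
  "targets": [
    {"dx": -1,"dy": 14,"dz": 0.5,"yaw": 0},
    {"dx": -4,"dy": 29,"dz": 1.1,"yaw": 0},
    {"dx": -10,"dy": 43,"dz": 1.6,"yaw": 0},
    {"dx": -18,"dy": 55,"dz": 2.2,"yaw": 0},
    {"dx": -28,"dy": 66,"dz": 2.7,"yaw": 0},
    {"dx": -40,"dy": 75,"dz": 3.2,"yaw": 0},
    {"dx": -53,"dy": 81,"dz": 3.8,"yaw": 0},
    {"dx": -68,"dy": 86,"dz": 4.3,"yaw": 0},
    {"dx": -82,"dy": 87,"dz": 4.9,"yaw": 0},
    {"dx": -97,"dy": 87,"dz": 5.4,"yaw": 0},
    {"dx": -112,"dy": 84,"dz": 6,"yaw": 0}
  ]
}}

```text
clock: 14.25
eef_pos: [549.3, 50.1, 279.2]
ee_rot: [[0.979, 0.202, 0.004], [0.202, -0.979, 0.01], [0.006, -0.009, -1.0]]
contact_force: [2.8, 12.7, 3.9]
opening: 22.7
gripper_force: 59.3
```

```bash
sed -i 's/85.3\*np/87*np/' wind.py; python3 wind.py .17 12
```

```text
14.25 [549.3  50.1 279.2] heading -1.673 crank 1.809 rad 85.6 [ 2.8 12.7  3.9] 22.703653637600514
[{"dx": -14.0, "dy": -4.0, "dz": 0.5, "yaw": 0}, {"dx": -27.0, "dy": -12.0, "dz": 1.1, "yaw": 0}, {"dx": -38.0, "dy": -22.0, "dz": 1.6, "yaw": 0}, {"dx": -47.0, "dy": -34.0, "dz": 2.2, "yaw": 0}, {"dx": -54.0, "dy": -47.0, "dz": 2.7, "yaw": 0}, {"dx": -59.0, "dy": -60.0, "dz": 3.2, "yaw": 0}, {"dx": -61.0, "dy": -75.0, "dz": 3.8, "yaw": 0}, {"dx": -61.0, "dy": -90.0, "dz": 4.3, "yaw": 0}, {"dx": -58.0, "dy": -104.0, "dz": 4.9, "yaw": 0}, {"dx": -53.0, "dy": -118.0, "dz": 5.4, "yaw": 0}, {"dx": -46.0, "dy": -131.0, "dz": 6.0, "yaw": 0}, {"dx": -37.0, "dy": -142.0, "dz": 6.5, "yaw": 0}]
```

```bash
sed -i 's/^t0=/if len(sys.argv)>3: p[:2]=list(map(float,sys.argv[3].split(",")))\nt0=/; s/^print(json/print((p+R@[rows[-1]["dx"],rows[-1]["dy"],0]).round(1));&/' wind.py; python3 wind.py .17 12 549.4,48
```

```text
14.25 [549.4  48.  279.2] heading -1.669 crank 1.805 rad 87.7 [ 2.8 12.7  3.9] 22.703653637600514
[485.  181.8 280.3]
[{"dx": -13.0, "dy": -6.0, "dz": 0.5, "yaw": 0}, {"dx": -26.0, "dy": -14.0, "dz": 1.1, "yaw": 0}, {"dx": -37.0, "dy": -24.0, "dz": 1.6, "yaw": 0}, {"dx": -46.0, "dy": -35.0, "dz": 2.2, "yaw": 0}, {"dx": -53.0, "dy": -48.0, "dz": 2.7, "yaw": 0}, {"dx": -58.0, "dy": -62.0, "dz": 3.2, "yaw": 0}, {"dx": -61.0, "dy": -77.0, "dz": 3.8, "yaw": 0}, {"dx": -61.0, "dy": -92.0, "dz": 4.3, "yaw": 0}, {"dx": -58.0, "dy": -106.0, "dz": 4.9, "yaw": 0}, {"dx": -53.0, "dy": -120.0, "dz": 5.4, "yaw": 0}, {"dx": -46.0, "dy": -133.0, "dz": 6.0, "yaw": 0}, {"dx": -36.0, "dy": -144.0, "dz": 6.5, "yaw": 0}]
```

Emit:
{"method": "carry_out", "body": {
  "targets": [
    {"dx": -13,"dy": -6,"dz": 0.5,"yaw": 0},
    {"dx": -26,"dy": -14,"dz": 1.1,"yaw": 0},
    {"dx": -37,"dy": -24,"dz": 1.6,"yaw": 0},
    {"dx": -46,"dy": -35,"dz": 2.2,"yaw": 0},
    {"dx": -53,"dy": -48,"dz": 2.7,"yaw": 0},
    {"dx": -58,"dy": -62,"dz": 3.2,"yaw": 0},
    {"dx": -61,"dy": -77,"dz": 3.8,"yaw": 0},
    {"dx": -61,"dy": -92,"dz": 4.3,"yaw": 0},
    {"dx": -58,"dy": -106,"dz": 4.9,"yaw": 0},
    {"dx": -53,"dy": -120,"dz": 5.4,"yaw": 0},
    {"dx": -46,"dy": -133,"dz": 6,"yaw": 0},
    {"dx": -36,"dy": -144,"dz": 6.5,"yaw": 0}
  ]
}}

```text
clock: 15.45
eef_pos: [485.5, 181.9, 272.8]
ee_rot: [[0.979, 0.204, 0.003], [0.204, -0.979, -0.002], [0.002, 0.002, -1.0]]
contact_force: [1.1, -4.4, 7.8]
opening: 22.4
gripper_force: 59.5
```

```bash
python3 wind.py .17 1;python3 wind.py .17 12 485,181.8
```

```text
15.45 [485.5 181.9 272.8] heading 2.571 crank 3.848 rad 86.2 [ 1.1 -4.4  7.8] 22.35454764872483
[494.2 193.9 272.8]
[{"dx": 11.0, "dy": -10.0, "dz": 0.5, "yaw": 0}]
15.45 [485.  181.8 272.8] heading 2.574 crank 3.845 rad 86.6 [ 1.1 -4.4  7.8] 22.35454764872483
[632.5 179.9 273.2]
[{"dx": 11.0, "dy": -10.0, "dz": 0.5, "yaw": 0}, {"dx": 24.0, "dy": -18.0, "dz": 1.1, "yaw": 0}, {"dx": 37.0, "dy": -23.0, "dz": 1.6, "yaw": 0}, {"dx": 52.0, "dy": -26.0, "dz": 2.2, "yaw": 0}, {"dx": 66.0, "dy": -26.0, "dz": 2.7, "yaw": 0}, {"dx": 81.0, "dy": -24.0, "dz": 3.2, "yaw": 0}, {"dx": 95.0, "dy": -20.0, "dz": 3.8, "yaw": 0}, {"dx": 108.0, "dy": -13.0, "dz": 4.3, "yaw": 0}, {"dx": 120.0, "dy": -4.0, "dz": 4.9, "yaw": 0}, {"dx": 130.0, "dy": 7.0, "dz": 5.4, "yaw": 0}, {"dx": 138.0, "dy": 19.0, "dz": 6.0, "yaw": 0}, {"dx": 144.0, "dy": 32.0, "dz": 6.5, "yaw": 0}]
```

Emit:
{"method": "carry_out", "body": {
  "targets": [
    {"dx": 11,"dy": -10,"dz": 0.5,"yaw": 0},
    {"dx": 24,"dy": -18,"dz": 1.1,"yaw": 0},
    {"dx": 37,"dy": -23,"dz": 1.6,"yaw": 0},
    {"dx": 52,"dy": -26,"dz": 2.2,"yaw": 0},
    {"dx": 66,"dy": -26,"dz": 2.7,"yaw": 0},
    {"dx": 81,"dy": -24,"dz": 3.2,"yaw": 0},
    {"dx": 95,"dy": -20,"dz": 3.8,"yaw": 0},
    {"dx": 108,"dy": -13,"dz": 4.3,"yaw": 0},
    {"dx": 120,"dy": -4,"dz": 4.9,"yaw": 0},
    {"dx": 130,"dy": 7,"dz": 5.4,"yaw": 0},
    {"dx": 138,"dy": 19,"dz": 6,"yaw": 0},
    {"dx": 143,"dy": 32,"dz": 6.5,"yaw": 0}
  ]
}}

```text
clock: 16.65
eef_pos: [631.7, 180.3, 266.4]
ee_rot: [[0.979, 0.204, 0.0], [0.204, -0.979, 0.002], [0.001, -0.002, -1.0]]
contact_force: [-1.7, 1.8, 8.2]
opening: 22.4
gripper_force: 59.7
```

```bash
python3 wind.py .08 1;python3 wind.py .06 9 632,180
```

```text
16.65 [631.7 180.3 266.4] heading 0.548 crank 5.871 rad 86.3 [-1.7  1.8  8.2] 22.406882757865112
[635.8 175.  266.4]
[{"dx": 3.0, "dy": 6.0, "dz": 0.3, "yaw": 0}]
16.65 [632.  180.  266.4] heading 0.543 crank 5.876 rad 86.5 [-1.7  1.8  8.2] 22.406882757865112
[645.3 135.8 266.3]
[{"dx": 2.0, "dy": 5.0, "dz": 0.2, "yaw": 0}, {"dx": 3.0, "dy": 10.0, "dz": 0.4, "yaw": 0}, {"dx": 4.0, "dy": 15.0, "dz": 0.6, "yaw": 0}, {"dx": 5.0, "dy": 20.0, "dz": 0.8, "yaw": 0}, {"dx": 5.0, "dy": 25.0, "dz": 1.0, "yaw": 0}, {"dx": 5.0, "dy": 31.0, "dz": 1.1, "yaw": 0}, {"dx": 5.0, "dy": 36.0, "dz": 1.3, "yaw": 0}, {"dx": 5.0, "dy": 41.0, "dz": 1.5, "yaw": 0}, {"dx": 4.0, "dy": 46.0, "dz": 1.7, "yaw": 0}]
```

Emit:
{"method": "carry_out", "body": {
  "targets": [
    {"dx": 2,"dy": 5,"dz": 0.2,"yaw": 0},
    {"dx": 3,"dy": 10,"dz": 0.4,"yaw": 0},
    {"dx": 4,"dy": 15,"dz": 0.6,"yaw": 0},
    {"dx": 5,"dy": 20,"dz": 0.8,"yaw": 0},
    {"dx": 5,"dy": 25,"dz": 1,"yaw": 0},
    {"dx": 5,"dy": 31,"dz": 1.1,"yaw": 0},
    {"dx": 5,"dy": 34,"dz": 1.3,"yaw": 0},
    {"dx": 5,"dy": 34,"dz": 1.3,"yaw": 0}
  ]
}}

```text
clock: 17.45
eef_pos: [643.0, 148.2, 265.1]
ee_rot: [[0.979, 0.204, -0.0], [0.204, -0.979, 0.003], [0.0, -0.003, -1.0]]
contact_force: [-1.4, 1.7, 8.5]
opening: 22.1
gripper_force: 59.7
```

Emit:
{"method": "carry_out", "body": {
  "targets": [
    {"dx": 0,"dy": 2,"dz": 0,"yaw": 0},
    {"dx": 0,"dy": 4,"dz": 0.1,"yaw": 0},
    {"dx": 0,"dy": 4,"dz": 0.1,"yaw": 0}
  ]
}}

```text
clock: 17.75
eef_pos: [643.2, 146.9, 265.1]
ee_rot: [[0.979, 0.203, -0.001], [0.203, -0.979, 0.009], [0.001, -0.009, -1.0]]
contact_force: [-1.5, 8.8, 8.8]
opening: 22.0
gripper_force: 59.8
```

```bash
python3 wind.py .08 1
```

```text
17.75 [643.2 146.9 265.1] heading 0.135 crank 0.001 rad 86.0 [-1.5  8.8  8.8] 22.045855331813048
[644.6 140.1 265.1]
[{"dx": 0.0, "dy": 7.0, "dz": 0.3, "yaw": 0}]
```

The crank reads 6.284 and the force is rising. I'll press a little harder to confirm it is firm, then ease off and release.

Emit:
{"method": "carry_out", "body": {
  "targets": [
    {"dx": 0,"dy": 2,"dz": 0,"yaw": 0},
    {"dx": 0,"dy": 3,"dz": 0,"yaw": 0},
    {"dx": 0,"dy": 3,"dz": 0,"yaw": 0},
    {"dx": 0,"dy": 3,"dz": 0,"yaw": 0}
  ]
}}

```text
clock: 18.15
eef_pos: [643.4, 146.0, 265.1]
ee_rot: [[0.979, 0.204, -0.002], [0.204, -0.979, 0.013], [0.001, -0.014, -1.0]]
contact_force: [-3.4, 13.2, 9.0]
opening: 22.2
gripper_force: 59.9
```

Emit:
{"method": "carry_out", "body": {
  "targets": [
    {"dx": 0,"dy": -3,"dz": 0,"yaw": 0},
    {"dx": 0,"dy": -5,"dz": 0,"yaw": 0},
    {"dx": 0,"dy": -5,"dz": 0,"yaw": 0}
  ]
}}

```text
clock: 18.45
eef_pos: [643.0, 147.8, 265.1]
ee_rot: [[0.979, 0.205, -0.0], [0.205, -0.979, 0.005], [0.0, -0.005, -1.0]]
contact_force: [-1.2, 3.9, 8.8]
opening: 22.5
gripper_force: 60.0
```

Emit:
{"method": "carry_out", "body": {
  "targets": [
    {"dx": 0,"dy": 0,"dz": 0,"yaw": 0},
    {"dx": 0,"dy": 0,"dz": 0,"yaw": 0},
    {"dx": 0,"dy": 0,"dz": 0,"yaw": 0},
    {"dx": 0,"dy": 0,"dz": 0,"yaw": 0},
    {"dx": 0,"dy": 0,"dz": 0,"yaw": 0},
    {"dx": 0,"dy": 0,"dz": 0,"yaw": 0},
    {"dx": 0,"dy": 0,"dz": -30,"yaw": 0},
    {"dx": 0,"dy": 0,"dz": -70,"yaw": 0},
    {"dx": 0,"dy": 0,"dz": -100,"yaw": 0},
    {"dx": 0,"dy": 0,"dz": -100,"yaw": 0}
  ],
  "hand": 1
}}

```text
clock: 19.45
eef_pos: [644.8, 145.4, 370.8]
ee_rot: [[0.979, 0.204, 0.012], [0.204, -0.979, 0.001], [0.012, 0.002, -1.0]]
contact_force: [0.5, -0.2, 1.7]
opening: 85.2
gripper_force: 0.0
```

Emit:
{"method": "carry_out", "body": {
  "targets": [
    {"dx": -50,"dy": 0,"dz": 0,"yaw": 0},
    {"dx": -100,"dy": 20,"dz": 0,"yaw": 0},
    {"dx": -130,"dy": 70,"dz": 0,"yaw": 0},
    {"dx": -130,"dy": 120,"dz": 0,"yaw": 0},
    {"dx": -130,"dy": 170,"dz": 0,"yaw": 0},
    {"dx": -130,"dy": 220,"dz": 0,"yaw": 0},
    {"dx": -130,"dy": 260,"dz": 0,"yaw": 0},
    {"dx": -130,"dy": 260,"dz": 0,"yaw": 0}
  ]
}}

```text
clock: 20.25
eef_pos: [569.0, -140.9, 361.9]
ee_rot: [[0.98, 0.198, -0.002], [0.198, -0.98, -0.001], [-0.002, 0.001, -1.0]]
contact_force: [-0.3, 0.0, 0.1]
opening: 85.4
gripper_force: 0.0
```

```bash
python3 to.py; python3 - <<'E'
from workcell import r
import cv2,numpy as np
a=r.capture("top")[125:245,135:225,::-1]; b=r.capture("scene")[135:270,110:240,::-1]
A=cv2.resize(a,None,fx=4.4,fy=4.4,interpolation=cv2.INTER_CUBIC);B=cv2.resize(b,None,fx=3.1,fy=3.1,interpolation=cv2.INTER_CUBIC)
o=np.zeros((600,800,3),np.uint8);o[:A.shape[0],:A.shape[1]]=A;o[:B.shape[0],397:397+B.shape[1]]=B[:,:403]
cv2.imwrite("pics/c7.png",o)
E
```

```text
20.25 [ 569.  -140.9  361.9] 0.199 [-0.3  0.   0.1] 85.37365922538737
```

View pics/c7.png

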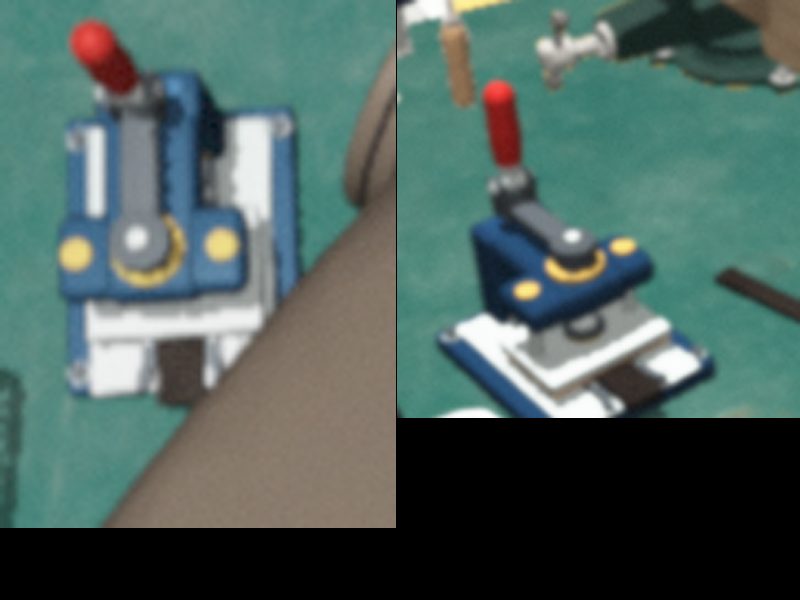

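The plate is down on the blank, the collar is on the nut and the grip is upright, with its end at (94,42) in the left half and (499,94) in the right. I'll do a quick numeric check before handing in.

```bash
python3 - <<'E'
from fit import *
P={n:cal[n]["mtx"]@np.c_[cal[n]["R"],cal[n]["t"]] for n in cal}; o={}
for k,(a,b) in dict(end=((94,42),(499,95)),hub=((136,239),(573,238))).items():
    t=np.array([135+a[0]/4.4-.4,125+a[1]/4.4-.4]);q=np.array([110+(b[0]-397)/3.1-.35,135+b[1]/3.1-.35])
    X=cv2.triangulatePoints(P["top"],P["scene"],t,q)[:,0];o[k]=X[:3]/X[3];print(k,o[k].round(1))
d=o["end"]-o["hub"];print(np.hypot(*d[:2]),np.arctan2(d[1],d[0]),d[2])
E
```

```text
end [644.  147.  217.6]
hub [558.6 135.9 129.1]
86.16286829363025 0.12901272293069696 88.48691072317484
```

```bash
python3 -c "
from workcell import r; print(r.job_done())"
```

```text
the job is handed in; nothing more can be done
None
```

I handed the job in at about 20 s. The blank is home against the back stop, the red grip stands upright, and the crank is wound clockwise to its firm end with the cork-faced plate down on the blank; the verdict wasn't shown to me.

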